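Latch the blue instrument case

TASK

The door of the blue-doored instrument case is still standing a little proud of its gasket. Turn its black T-handle clockwise, seen from above, until it has made its quarter turn and drawn the door tight against the frame, then let go; leave the latch of the yellow-doored case shut as it is.

Things in the scene. Friction and masses are not known exactly. Their poses are not given: they have to be found in the camera images.
- blue_handle (a point): Centre of the T-handle's bar on the blue-doored case, on its turning axis. Black bar, white stripe, 90 mm long, 14 wide, 22 high (11 above and below this point), on a 20 mm thick stem; the point is 40 mm above the door's top and 165 mm above the bench when shut. Axes turn with the bar: x along it, y across, z up (within 2 degrees). It sinks 5 mm evenly as the handle turns 0 to 1.57.
- blue_latch (a joint): Angle (rad) of the blue case's T-handle, growing clockwise seen from above: 0 unlatched (bar square to the door's hinge edge), 1.57 at its stop, fully latched (bar parallel to the hinge edge). Starts at 0.1 to 0.35. Turning needs about 0.15 N m; it stays where left.
- blue_door (a joint): Angle (rad) of the blue door, 204 x 204 x 16 mm, lying on top of a grey box 200 x 200 x 105 mm fixed to the bench: 0.03 with the handle at 0 (free edge 6 mm proud), 0 when tight. The latch draws it down evenly as the handle turns. The handle's axis is 165 mm from the hinge, 39 mm from the free edge.
- yellow_latch (a joint): Angle (rad) of the T-handle on the neighbouring yellow-doored case, which is otherwise identical; same meaning and direction. It starts latched (1.5 to 1.57) and must stay so.

How it is judged (in metres and radians):
At the end, for the whole second after the job is handed in: The blue case's handle is turned past 1.35 rad (within about 12 degrees of its stop) and at rest, its door is drawn to within 0.006 rad (under 2 mm at the free edge) of tight, and the yellow case's handle is still latched, above 1.3 rad (value of joint blue_latch above 1.35 rad and value of joint blue_door below 0.006 rad and velocity of joint blue_latch between -0.05 and 0.05 rad/s and value of joint yellow_latch above 1.3 rad); the robot touches nothing.
It fails at once if the yellow case's latch is turned away from shut (below 1.3 rad) (value of joint yellow_latch below 1.3 rad).
It also fails if it takes over 32 s, if anything falls off the work surface, if the arm or the gripper's body presses on something with over 40 N, if the wrist force passes 120 N, or if a joint passes its speed limit or range.

ROBOT

A 6-joint arm with a two-finger parallel gripper is mounted at the origin on the work surface. World frame = base frame: x ahead of the robot, y to its left, z up, the work surface at z = 0. Lengths are in m, angles in degrees, forces in N, time in s.
With the tool pointing down it reaches from about 0.4 to 0.825 m from the base axis. Payload 7 kg.
Tool frame: the origin (TCP) lies at the very end of the fingers, on their centre line; the grasp point (between the pads) lies 19 mm behind it (grasp_offset is the x of the grasp point in the tool frame, in m); x points along the fingers, y is the direction in which the jaws open and shut, and the axes are right-handed (so a half turn about x gives the same grasp; the last joint's range is limited). The gripper opens to 88 mm and grips with 3 to 60 N. Pads are 19 mm wide; open, the fingers measure 130 mm over their backs; the gripper's body (78 mm by 193 mm) begins 47 mm behind the grasp point.
Start: joints at [90.533, 20.546, 0.682, 0, -70.136, -16.507], TCP at [0.186, 0.649, 0.227] pointing down, gripper open.
Joint ranges: [-176.03, 176.03], [-82.01, 121.73], [-58.28, 71.71], [-173.87, 95.51], [-174.79, -0.11], [-173.66, 173.66]. Speed limits (degrees/s): [136.94, 136.94, 172.46, 180, 180, 180].

INTERFACE

Orientations are given as [roll, pitch, yaw] about the fixed x, y, z axes, in that order (R = Rz(yaw) Ry(pitch) Rx(roll)).
In Python, from plant import get_obs, snapshot, close_job, grasp_offset gives the robot as it stands.
- The arm moves only by the tool carry_out, never from a script. Its argument "series" is a list that holds one entry, the list of rows, each a list of 6 numbers: the shift along the tool's x, y, z in mm, then the turn, a rotation vector about the tool's x, y, z in degrees. A call has 1 to 10 rows; each row is the pose to reach, as a shift and turn from the pose commanded when the call began, along the tool's axes at that moment; what a row does not reach only later rows make up. A row lasts 1/8 s, in which the tool goes at most 62.5 mm and 10.7 degrees, less where a joint would pass 70% of its speed; a pose out of reach is approached as far as the arm can. A call with a gripper value outside its range is refused whole. "hand" is the gripper's target within -1 to 1 (shut at 1, half-way at 0, fully open at -1), set as the call begins (left out, the last holds). The fingers move at their own pace and stop on an object; the grip force is fixed at half the most. Time passes only in rows, so rows that repeat a pose let the fingers close. It gives the time, the measured TCP pose, the force and the opening at its end, in the units of the state.
- get_obs(): the state, without advancing time (a new reading comes with each control period).
- snapshot(name): name is "scene" or "top" or "wrist"; returns a dict with "color" (480x640x3 uint8, red, green, blue), "fx", "fy", "cx", "cy" (pixels), "dist_coeffs" ([k1, k2, p1, p2, k3] as OpenCV has them; the pictures are not rectified), "eye" and "attitude" of the camera in the world. Camera axes: x right, y down, z forward; pixel columns grow to the right and rows downward; lengths in m; the calibration is good to about 2 mm. A picture is of the moment at which its call begins. There is no depth.
- close_job(): hands the job in, once; it reports no verdict.
The state is a dict: "clock": time; "joint_pos": joint angles; "qvel": joint speeds; "tau": joint torques, N m; "tool_pos": TCP position; "orientation": TCP orientation; "force": force on the tool from outside, world axes, zero at the start; "moment": the same for the moment, N m; "opening": finger opening in m.
Only numpy, scipy, OpenCV 4.12 (cv2) and the standard library are available. Lean on these libraries where they do the work, as an engineer would, in place of code of your own. Each camera call takes 0.05 s, during which the arm holds its last target.

## Working session

There is one attempt and no reset: what is moved stays moved. The work goes in short steps, Python scripts to look and compute and a tool call to move; the robot and the scene stay as the last step left them, time stands still between calls to the robot, and variables do not carry over. Pictures are saved under pics/ and viewed, and the job is handed in when it is done.

Besides the shell and the picture viewer there is one more tool, called after "Request:" as name(argument=value, ...), one argument or row to a line, values as JSON. carry_out: Moves the arm, as the interface text tells. Its arguments: {"type":"object","properties":{"series":{"type":"array","items":{"type":"array","items":{"type":"array","items":{"type":"number"}}}},"hand":{"type":"number"}},"required":["series"]}

```bash
mkdir -p pics; ls; python3 - <<'E'
from plant import *
import cv2
o=get_obs()
for k,v in o.items(): print(k,v)
print(grasp_offset)
for n in ("scene","top","wrist"):
    s=snapshot(n); cv2.imwrite(f"pics/{n}0.png",s["color"][:,:,::-1])
    print(n,{k:v for k,v in s.items() if k!="color"})
E
```

```text
pics
clock 0.0
joint_pos [ 9.05319198e+01  2.05902028e+01  6.33194054e-01 -2.02060378e-02
 -7.01360815e+01 -1.65057269e+01]
qvel [ 0.02907384 -0.10005809  0.00121111 -0.04689569 -0.04766015 -0.056609  ]
tau [-2.31169741e-05 -5.82719135e+01  2.93046659e+01  6.99694633e+00
  6.94145914e-03 -1.62413630e-04]
tool_pos [0.18566267 0.64844626 0.22563193]
orientation [  94.97440551   89.90499094 -101.0062828 ]
force [-0.37454857  0.00854514  0.18516104]
moment [-0.01734604 -0.00717362  0.02122892]
opening 0.087644379663661
-0.0188
scene {'fx': 461.0349461994894, 'fy': 461.0349461994894, 'cx': 317.9097627814446, 'cy': 243.1758069409455, 'dist_coeffs': array([-0.00594845,  0.        ,  0.        ,  0.        ,  0.        ]), 'eye': array([ 0.96317651, -0.48775909,  0.62052355]), 'attitude': array([-127.56353609,    0.71989824,   34.66773192])}
top {'fx': 543.1236514967744, 'fy': 543.1236514967744, 'cx': 320.1852438129228, 'cy': 241.71088539383436, 'dist_coeffs': array([-0.12741628,  0.        ,  0.        ,  0.        ,  0.        ]), 'eye': array([0.49004116, 0.00911897, 1.09643837]), 'attitude': array([-171.31996805,   -2.33280699,  -90.30830834])}
wrist {'fx': 346.6061185853412, 'fy': 346.6061185853412, 'cx': 319.73786119483356, 'cy': 236.3069332549238, 'dist_coeffs': array([-0.02926639,  0.        ,  0.        ,  0.        ,  0.        ]), 'eye': array([0.25367189, 0.63077766, 0.38536826]), 'attitude': array([ 1.65153287e+02, -6.43833925e-02, -1.05956029e+02])}
```

View pics/top0.png

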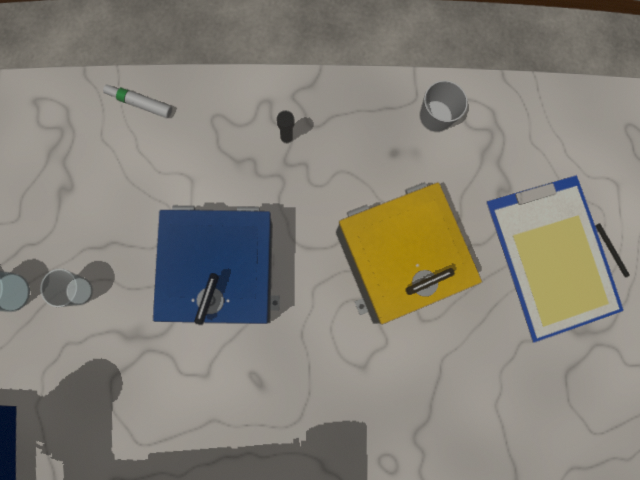

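View pics/scene0.png

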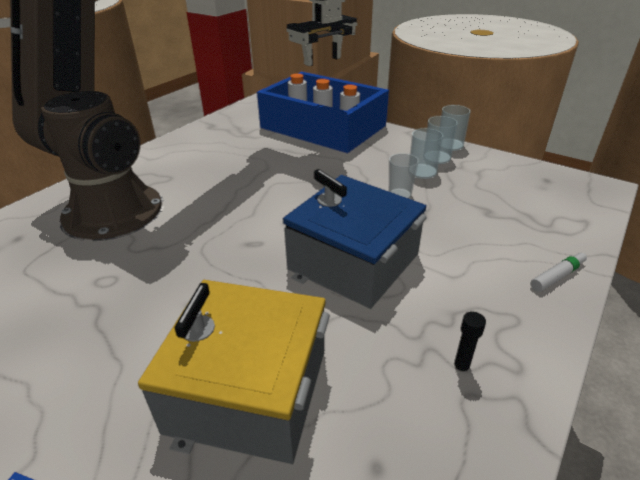

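```bash
python3 - <<'E'
import cv2
im=cv2.imread("pics/top0.png")
print(im.shape)
E
```

```text
(480, 640, 3)
```

The top view shows the blue case at about (213,267) with its hinges on the top (far) edge. Its bar is near (207,299), a little off square to the hinge. The yellow case is to the right with its bar at (430,280), and the blue case's neighbours on the left are glasses and a rack. Next I'll enlarge the handle.

```bash
python3 - <<'E'
import cv2
im=cv2.imread("pics/top0.png")
cv2.imwrite("pics/crop1.png",cv2.resize(im[200:330,145:285],None,fx=5.5,fy=4.5*5.5/4.5*0.82,interpolation=cv2.INTER_CUBIC) if 0 else cv2.resize(im[205:330,145:285],None,fx=4.8,fy=4.8,interpolation=cv2.INTER_CUBIC))
im=cv2.imread("pics/scene0.png")
cv2.imwrite("pics/crop2.png",cv2.resize(im[160:240,280:380],None,fx=7,fy=7,interpolation=cv2.INTER_CUBIC))
E
```

```text
(no output)
```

View pics/crop1.png

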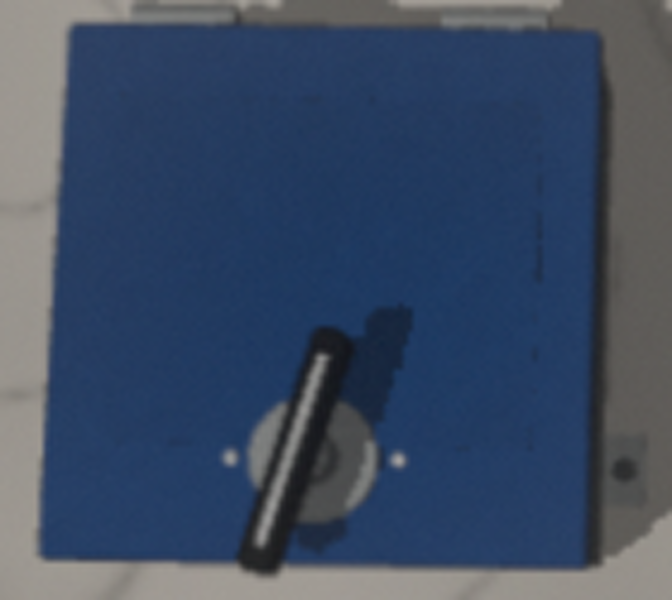

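View pics/crop2.png

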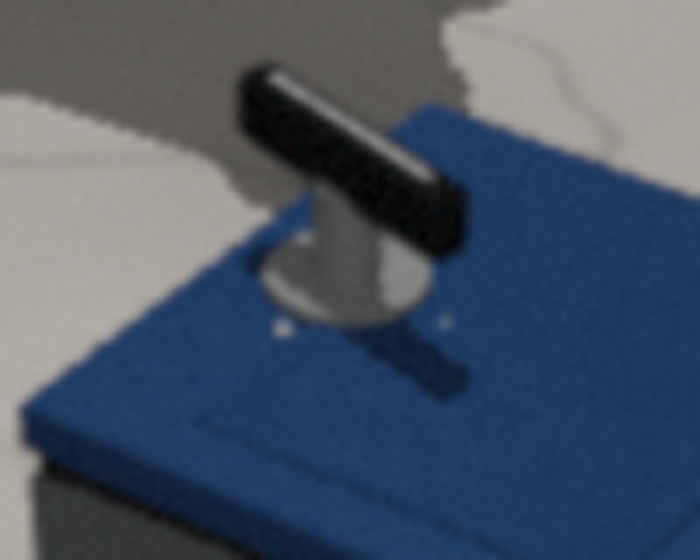

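View pics/wrist0.png

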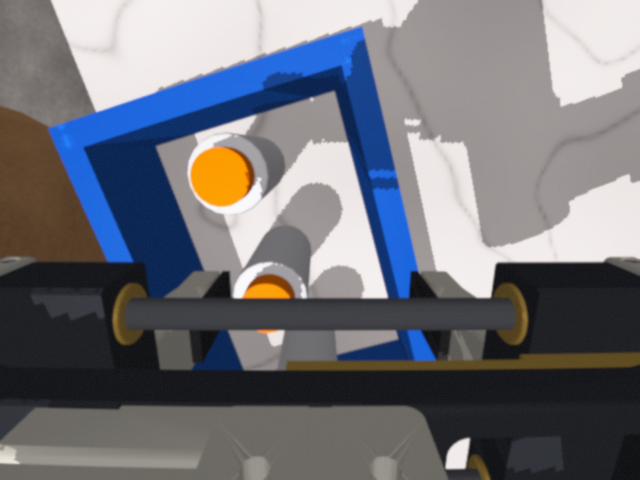

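```bash
cat > h.py <<'E'
import numpy as np, cv2
from scipy.spatial.transform import Rotation as R
def ray(s,px):
    K=np.array([[s['fx'],0,s['cx']],[0,s['fy'],s['cy']],[0,0,1]])
    p=cv2.undistortPoints(np.array([[px]],float),K,np.array(s['dist_coeffs']))[0,0]
    return np.array(s['eye']),R.from_euler('xyz',s['attitude'],degrees=True).as_matrix()@np.array([p[0],p[1],1])
def onz(s,px,z):
    e,d=ray(s,px); return (e+d*(z-e[2])/d[2])
def proj(s,P):
    K=np.array([[s['fx'],0,s['cx']],[0,s['fy'],s['cy']],[0,0,1]])
    M=R.from_euler('xyz',s['attitude'],degrees=True).as_matrix().T
    return cv2.projectPoints(np.atleast_2d(P).astype(float),cv2.Rodrigues(M)[0],-M@np.array(s['eye']),K,np.array(s['dist_coeffs']))[0][:,0]
E
python3 - <<'E'
from plant import *; from h import *
t=snapshot("top"); s=snapshot("scene")
c1=lambda x,y:((x+.5)/4.8-.5+145,(y+.5)/4.8-.5+205)
c2=lambda x,y:((x+.5)/7-.5+280,(y+.5)/7-.5+160)
a=onz(t,c1(322,355),.18);b=onz(t,c1(261,545),.18);print("top",a,b,(a+b)/2,np.linalg.norm(a-b),np.degrees(np.arctan2(*(a-b)[1::-1])))
a=onz(s,c2(435,180),.18);b=onz(s,c2(275,75),.18);print("scn",a,b,(a+b)/2,np.linalg.norm(a-b),np.degrees(np.arctan2(*(a-b)[1::-1])))
C=[onz(t,c1(*p),z) for p,z in (((72,25),.125),((600,32),.125),((588,567),.131),((40,558),.131))]
for c in C: print(c)
C=np.array(C);h=C[0]-C[1];n=(C[0]+C[1]-C[2]-C[3])[:2]/2;n2=n/np.linalg.norm(n)
print("hinge ang",np.degrees(np.arctan2(h[1],h[0])),np.degrees(np.arctan2(n[1],n[0])),np.linalg.norm(n),np.linalg.norm(h))
print("axis est",C[[2,3]].mean(0)[:2]+.039*n2)
E
```

```text
top [0.56683526 0.15452199 0.18      ] [0.50040651 0.1745703  0.18      ] [0.53362088 0.16454614 0.18      ] 0.06938813730109722 -16.793897648979346
scn [0.56877157 0.15110173 0.18      ] [0.50014012 0.17531134 0.18      ] [0.53445585 0.16320653 0.18      ] 0.07277624764638463 -19.430197171912962
[0.69694944 0.26199875 0.125     ]
[0.69428603 0.06069115 0.125     ]
[0.49304418 0.06325715 0.131     ]
[0.49579516 0.26518367 0.131     ]
hinge ang 89.24199166945277 -0.8187982616257612 0.20121861209727157 0.20132521052486285
axis est [0.53341569 0.16366309]
```

```bash
cat > rel.py <<'E'
import sys
from plant import *; from h import *
def tool(): 
    o=get_obs(); return np.array(o['tool_pos']),R.from_euler('xyz',o['orientation'],degrees=True).as_matrix()
def goal(ybar): # tool x down, y axis horizontal at yaw ybar
    y=np.array([np.cos(np.radians(ybar)),np.sin(np.radians(ybar)),0]);x=np.array([0,0,-1.]);return np.stack([x,y,np.cross(x,y)],1)
def rel(p,ybar):
    t,M=tool(); return np.r_[M.T@(np.array(p)-t)*1000, np.degrees(R.from_matrix(M.T@goal(ybar)).as_rotvec())].round(2)
E
python3 - <<'E'
from rel import *
t,M=tool();print(M.round(3)); print("yaw y",np.degrees(np.arctan2(M[1,1],M[0,1])))
for p in ((.186,.648,.30),(.5335,.164,.30),(.5335,.164,.25)):
    for y in (72.,-108.): print(p,y,rel(p,y))
E
```

```text
[[-0.    -0.275 -0.961]
 [-0.001 -0.961  0.275]
 [-1.     0.001 -0.   ]]
yaw y -105.97570952795158
(0.186, 0.648, 0.3) 72.0 [-7.3890e+01  6.7000e-01 -4.8000e-01 -1.7798e+02  7.0000e-02 -1.0000e-02]
(0.186, 0.648, 0.3) -108.0 [-7.389e+01  6.700e-01 -4.800e-01  2.020e+00 -1.000e-02 -5.000e-02]
(0.5335, 0.164, 0.3) 72.0 [-7.3550e+01  3.7034e+02 -4.6777e+02 -1.7798e+02  7.0000e-02 -1.0000e-02]
(0.5335, 0.164, 0.3) -108.0 [-7.3550e+01  3.7034e+02 -4.6777e+02  2.0200e+00 -1.0000e-02 -5.0000e-02]
(0.5335, 0.164, 0.25) 72.0 [-2.3550e+01  3.7030e+02 -4.6776e+02 -1.7798e+02  7.0000e-02 -1.0000e-02]
(0.5335, 0.164, 0.25) -108.0 [-2.3550e+01  3.7030e+02 -4.6776e+02  2.0200e+00 -1.0000e-02 -5.0000e-02]
```

Request:
carry_out(
  hand=-1,
  series=[
    [[-55,0,0,0,0,0],[-74,20,-25,1,0,0],[-74,55,-70,2,0,0],[-74,95,-120,2,0,0],[-74,140,-177,2,0,0],[-74,185,-234,2,0,0],[-74,230,-290,2,0,0],[-74,275,-347,2,0,0],[-74,320,-404,2,0,0],[-74,350,-442,2,0,0]],
  ],
)

```text
clock: 1.5
tool_pos: [0.4934, 0.2192, 0.3009]
orientation: [-117.6, 90.0, 44.5]
force: [-0.0, 1.6, -0.5]
opening: 0.0875
```

Request:
carry_out(
  series=[
    [[0,20,-26,0,0,0],[0,20,-26,0,0,0],[20,20,-26,0,0,0],[50,20,-26,0,0,0],[50,20,-26,0,0,0],[50,20,-26,0,0,0]],
  ],
)

```text
clock: 2.25
tool_pos: [0.5115, 0.1946, 0.2517]
orientation: [-151.4, 89.9, 10.7]
force: [0.8, -1.0, 0.1]
opening: 0.0878
```

```bash
python3 - <<'E'
from rel import *
w=snapshot("wrist");t=snapshot("top")
o=get_obs();print(o['clock'],o['tool_pos'],o['orientation'],o['joint_pos'].round(1),o['force'])
print({k:v for k,v in w.items() if k!='color'})
cv2.imwrite("pics/w1.png",w['color'][:,:,::-1]);cv2.imwrite("pics/t1.png",t['color'][:,:,::-1])
b=np.radians(-17.5);d=np.array([np.cos(b),np.sin(b),0])*.036
c=np.array([.5335,.164,.18]);print("pred stripe",proj(w,[c+d,c,c-d]))
print(rel((.5335,.164,.25),-108))
E
```

```text
2.35 [0.51168596 0.19466651 0.25200488] [-130.6723597    89.87916585   31.38765191] [ 41.4   7.5 -13.4   0.  -69.   30.7] [ 0.20709767 -0.25905402  0.13565481]
{'fx': 346.6061185853412, 'fy': 346.6061185853412, 'cx': 319.73786119483356, 'cy': 236.3069332549238, 'dist_coeffs': array([-0.02926639,  0.        ,  0.        ,  0.        ,  0.        ]), 'eye': array([0.57861974, 0.17436229, 0.41143729]), 'attitude': array([ 1.65203088e+02,  5.42531528e-02, -1.07901204e+02])}
pred stripe [[356.21340661 150.9149096 ]
 [355.20827777 205.69264963]
 [354.23104793 256.45436119]]
[  2.01  22.46 -30.2    0.06  -0.08   0.09]
```

View pics/w1.png

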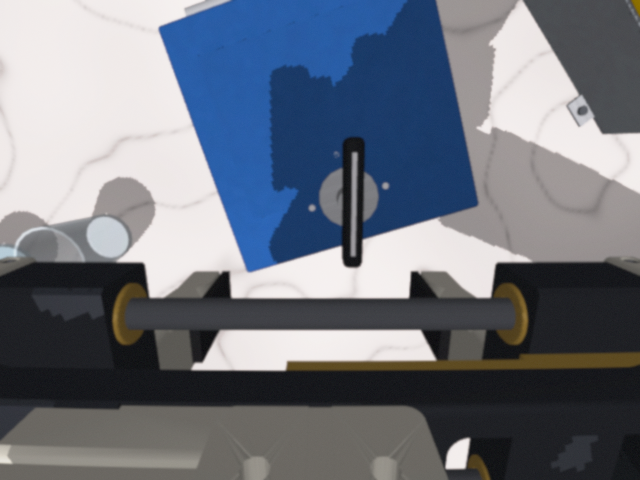

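The wrist view shows the stripe from (354,152) to (352,256), within about 2 px of the prediction. The bar is vertical in the image, so the jaw yaw is right. I'll centre over it, then descend.

```bash
python3 - <<'E'
from rel import *
for z in (.25,.161): print(rel((.5337,.1646,z),-108))
E
```

```text
[  2.01  21.83 -30.2    0.06  -0.08   0.09]
[ 9.101e+01  2.197e+01 -3.008e+01  6.000e-02 -8.000e-02  9.000e-02]
```

Request:
carry_out(
  series=[
    [[0,22,-30,0,0,0],[0,22,-30,0,0,0],[25,22,-30,0,0,0],[45,22,-30,0,0,0],[60,22,-30,0,0,0],[60,22,-30,0,0,0],[60,22,-30,0,0,0]],
  ],
)

```text
clock: 3.22
tool_pos: [0.5334, 0.1642, 0.1915]
orientation: [-141.5, 89.9, 20.6]
force: [-0.4, -1.0, 1.0]
opening: 0.0875
```

```bash
python3 - <<'E'
from rel import *
w=snapshot("wrist");t=snapshot("scene")
o=get_obs();print(o['clock'],o['tool_pos'],o['force'])
cv2.imwrite("pics/w2.png",w['color'][:,:,::-1]);cv2.imwrite("pics/s2.png",cv2.resize(t['color'][100:260,230:430,::-1],None,fx=4,fy=3.7))
print(rel((.5337,.1646,.161),-108))
E
```

```text
3.325 [0.53341429 0.16415305 0.191515  ] [ 0.37690492  0.41169895 -0.01433873]
[30.52 -0.48 -0.1   0.04 -0.06  0.06]
```

View pics/w2.png

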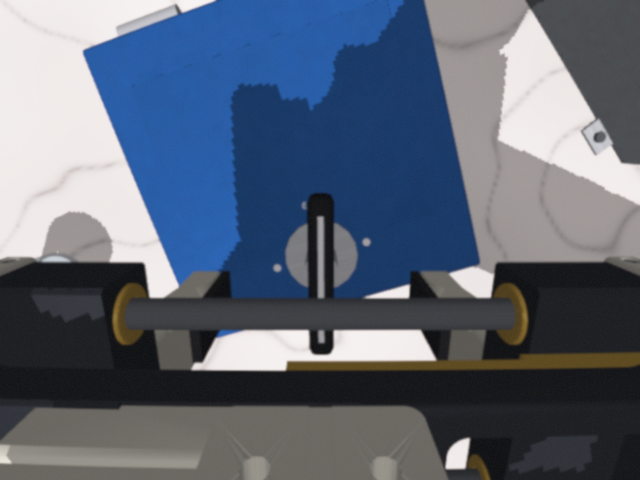

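View pics/s2.png

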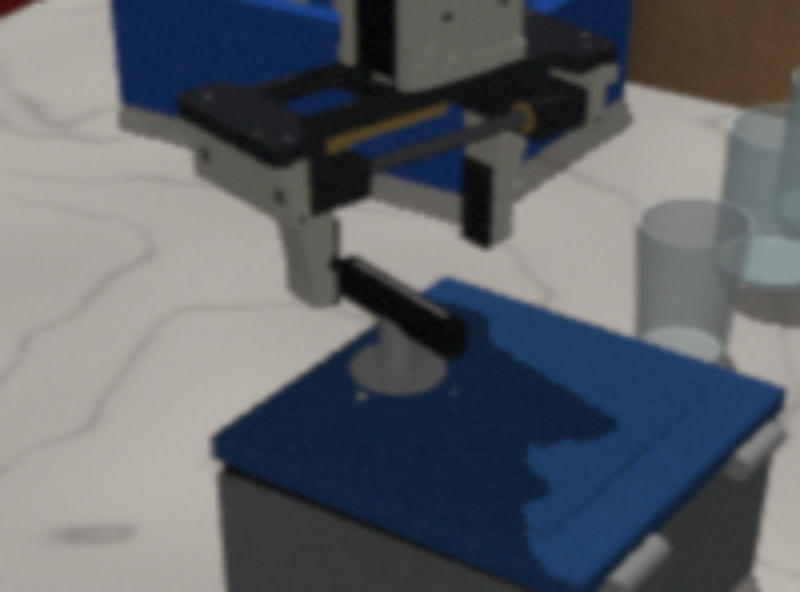

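The bar sits at column 320, exactly midway between the jaws (230 to 410), and the fingers straddle it in the scene view. I'll descend 30 mm and close.

Request:
carry_out(
  series=[
    [[15,0,0,0,0,0],[30,0,0,0,0,0],[30,0,0,0,0,0],[30,0,0,0,0,0]],
  ],
)

```text
clock: 3.82
tool_pos: [0.533, 0.1638, 0.1604]
orientation: [76.4, 90.0, -121.5]
force: [-0.1, -0.6, -0.0]
opening: 0.0877
```

Request:
carry_out(
  hand=1,
  series=[
    [[0,0,0,0,0,0],[0,0,0,0,0,0],[0,0,0,0,0,0],[0,0,0,0,0,0],[0,0,0,0,0,0],[0,0,0,0,0,0],[0,0,0,0,0,0],[0,0,0,0,0,0]],
  ],
)

```text
clock: 4.82
tool_pos: [0.5329, 0.1638, 0.1605]
orientation: [71.1, 90.0, -126.9]
force: [0.3, 0.4, -0.2]
opening: 0.0171
```

Request:
carry_out(
  series=[
    [[0,0,0,0,0,0],[0,0,0,0,0,0],[0,0,0,0,0,0]],
  ],
)

```text
clock: 5.2
tool_pos: [0.5329, 0.1638, 0.1605]
orientation: [68.2, 90.0, -129.8]
force: [0.6, -0.7, -0.2]
opening: 0.0169
```

```bash
python3 - <<'E'
from rel import *
w=snapshot("wrist");t=snapshot("scene")
o=get_obs();print(o['clock'],o['tool_pos'],o['force'],o['moment'],o['opening'])
cv2.imwrite("pics/w3.png",w['color'][:,:,::-1]);cv2.imwrite("pics/s3.png",cv2.resize(t['color'][100:260,230:430,::-1],None,fx=4,fy=3.7))
E
```

```text
5.3 [0.53291272 0.16377663 0.16053504] [ 0.45910191  0.19144178 -0.19515592] [-0.11349207  0.04944114 -0.04999292] 0.016950222636064386
```

View pics/w3.png

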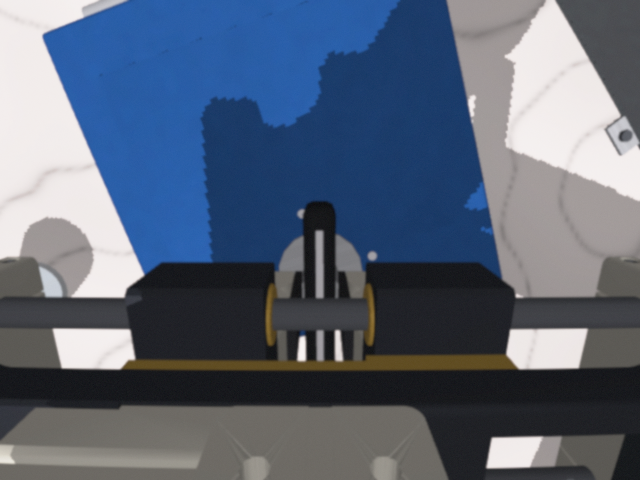

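View pics/s3.png

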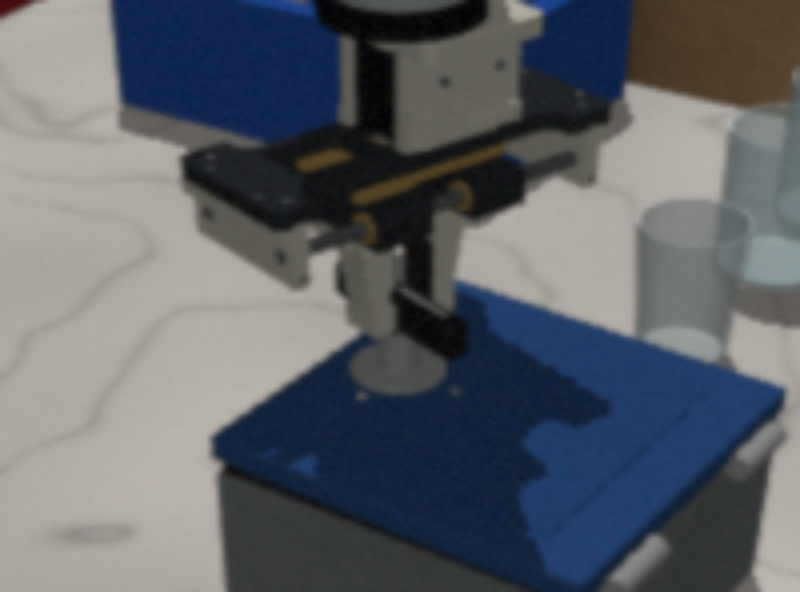

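Request:
carry_out(
  series=[
    [[0,0,0,4,0,0],[0.5,0,0,8,0,0],[0.7,0,0,12,0,0],[1,0,0,16,0,0],[1.2,0,0,20,0,0],[1.4,0,0,24,0,0],[1.6,0,0,28,0,0],[1.8,0,0,32,0,0],[2,0,0,36,0,0],[2,0,0,36,0,0]],
  ],
)

```text
clock: 6.55
tool_pos: [0.5321, 0.1633, 0.1585]
orientation: [83.5, 89.9, -150.5]
force: [-5.5, -0.6, 5.0]
opening: 0.0171
```

```bash
python3 - <<'E'
from rel import *
w=snapshot("wrist")
o=get_obs();t,M=tool();print(o['clock'],o['tool_pos'],o['force'],o['moment'],o['opening'],np.degrees(np.arctan2(M[1,1],M[0,1])),o['joint_pos'].round(1))
cv2.imwrite("pics/w4.png",w['color'][:,:,::-1])
E
```

```text
6.6 [0.5321059  0.16333785 0.1585442 ] [-6.02500298 -0.73876821  4.64618922] [-0.48629635  2.0586737   0.04754104] 0.016857049275935565 -143.88836540920065 [ 37.2  12.7 -19.8  -0.  -57.6  -1.1]
```

View pics/w4.png

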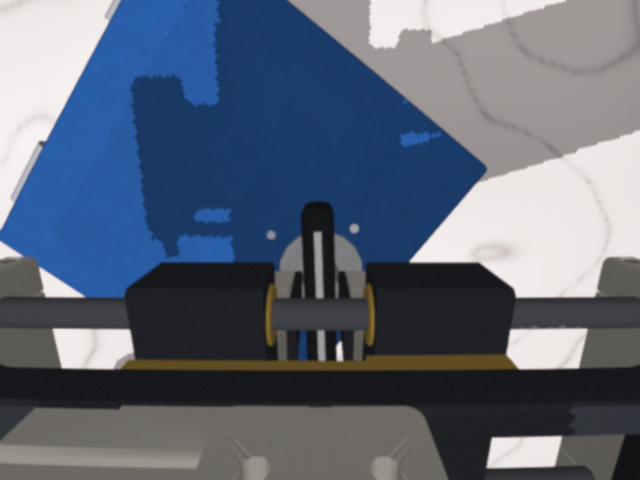

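The bar has followed the jaws through about 36° with only about 8 N on the wrist, so I'll continue.

Request:
carry_out(
  series=[
    [[0.2,0,0,4,0,0],[0.5,0,0,8,0,0],[0.7,0,0,12,0,0],[1,0,0,16,0,0],[1.2,0,0,20,0,0],[1.4,0,0,24,0,0],[1.6,0,0,28,0,0],[1.8,0,0,31,0,0],[2,0,0,34,0,0],[2,0,0,34,0,0]],
  ],
)

```text
clock: 7.85
tool_pos: [0.5311, 0.1631, 0.1566]
orientation: [109.0, 89.8, -158.9]
force: [-10.1, -0.9, 9.0]
opening: 0.0174
```

```bash
python3 - <<'E'
from rel import *
w=snapshot("wrist")
o=get_obs();t,M=tool();print(o['clock'],o['tool_pos'],o['force'],o['moment'],o['opening'],np.degrees(np.arctan2(M[1,1],M[0,1])),o['joint_pos'].round(1))
cv2.imwrite("pics/w5.png",w['color'][:,:,::-1])
E
```

```text
7.9 [0.53112342 0.16314387 0.1565674 ] [-10.86495912  -1.03704422   8.64922082] [-0.21694816  3.73870467  0.12295196] 0.017607953590184466 -177.88446240199008 [ 37.2  12.8 -20.   -0.1 -57.4 -35.1]
```

View pics/w5.png

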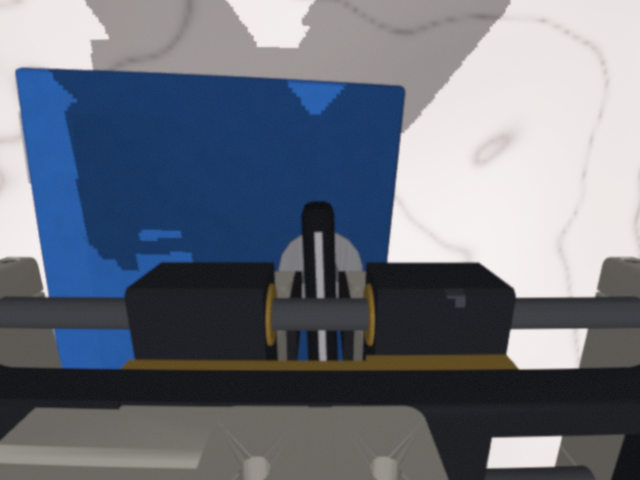

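Request:
carry_out(
  series=[
    [[0,0,0,1,0,0],[0,0,0,2,0,0],[0,0,0,3,0,0],[0,0,0,4,0,0],[0,0,0,4,0,0]],
  ],
)

```text
clock: 8.52
tool_pos: [0.531, 0.1632, 0.1564]
orientation: [111.6, 89.8, -160.3]
force: [-10.0, -0.4, 7.8]
opening: 0.0172
```

```bash
python3 - <<'E'
from rel import *
w=snapshot("wrist");t=snapshot("top")
o=get_obs();t_,M=tool();print(o['clock'],o['tool_pos'],o['force'],o['moment'],o['opening'],np.degrees(np.arctan2(M[1,1],M[0,1])))
E
```

```text
8.625 [0.53099499 0.16316903 0.15639775] [-9.43986759 -1.37739416  7.19669524] [-0.18861022  3.72766384  0.07167641] 0.017180136143782197 178.12336964159473
```

Jaws are at yaw 178° (bar about -92°, at or near the stop). I'll open, rise straight up and check.

Request:
carry_out(
  hand=-1,
  series=[
    [[0,0,0,0,0,0],[0,0,0,0,0,0],[0,0,0,0,0,0],[0,0,0,0,0,0],[0,0,0,0,0,0],[0,0,0,0,0,0],[0,0,0,0,0,0],[0,0,0,0,0,0]],
  ],
)

```text
clock: 9.62
tool_pos: [0.5329, 0.1638, 0.1566]
orientation: [92.6, 90.0, -179.4]
force: [0.5, 0.4, -0.1]
opening: 0.0864
```

Request:
carry_out(
  series=[
    [[-10,0,0,0,0,0],[-30,0,0,0,0,0],[-60,0,0,0,0,0],[-100,0,0,0,0,0],[-140,-30,0,0,0,0],[-140,-80,0,0,0,0],[-140,-120,0,0,0,0],[-140,-120,0,0,0,0]],
  ],
)

```text
clock: 10.62
tool_pos: [0.6547, 0.1592, 0.2954]
orientation: [127.5, 89.9, -144.6]
force: [-0.4, -0.7, -1.1]
opening: 0.0875
```

```bash
python3 - <<'E'
from rel import *
w=snapshot("wrist");t=snapshot("top");s=snapshot("scene")
o=get_obs();t_,M=tool();print(o['clock'],o['tool_pos'],o['force'],o['moment'],o['opening'])
cv2.imwrite("pics/w6.png",w['color'][:,:,::-1])
cv2.imwrite("pics/t6.png",t['color'][:,:,::-1])
cv2.imwrite("pics/s6.png",s['color'][:,:,::-1])
b=np.radians(-90.8);d=np.array([np.cos(b),np.sin(b),0])*.036
c=np.array([.5335,.164,.176]);print("pred stripe at stop",proj(w,[c+d,c,c-d]),proj(s,[c+d,c-d]))
E
```

```text
10.775 [0.6524912  0.15954401 0.29687661] [-0.17666638  0.19574582  0.2554384 ] [ 0.11741025 -0.04320657  0.01785344] 0.08800394897793277
pred stripe at stop [[470.92896786 186.2798141 ]
 [467.1520434  229.58424147]
 [463.48052258 270.24367143]] [[318.99208961 187.01483031]
 [340.03838181 171.59149298]]
```

View pics/w6.png

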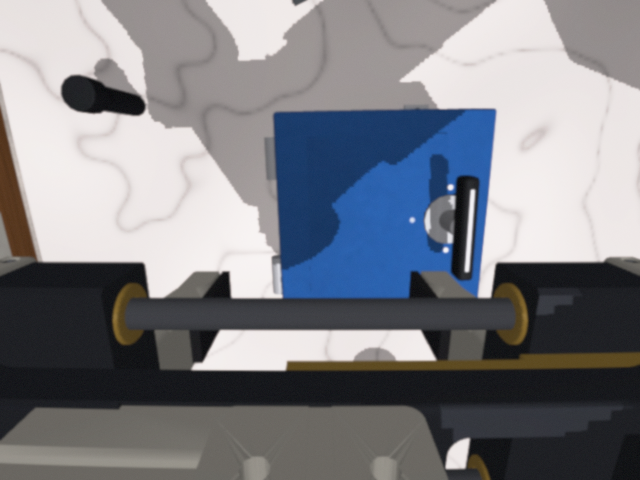

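View pics/t6.png

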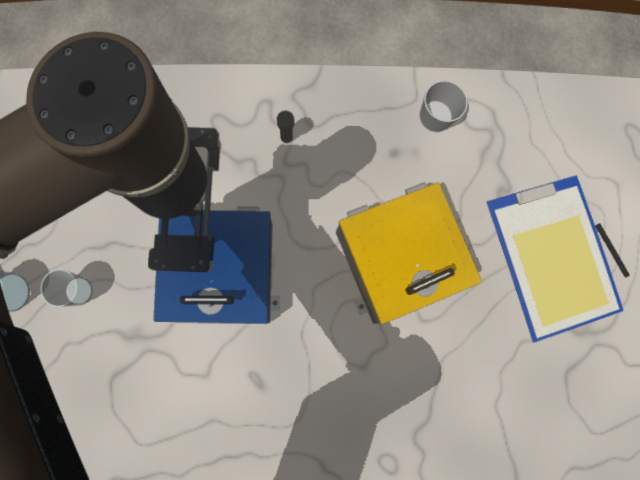

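View pics/s6.png

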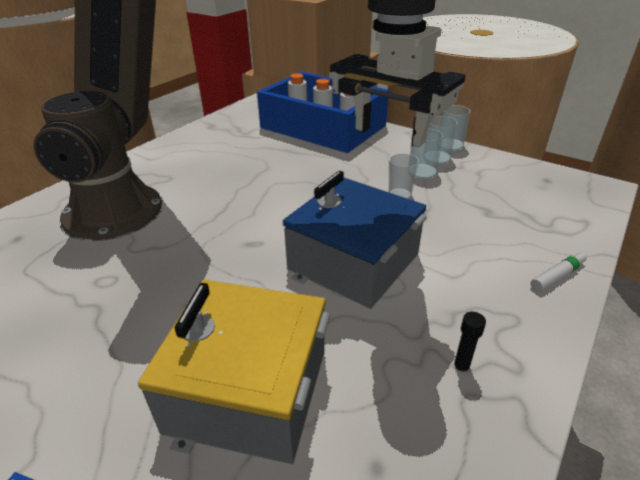

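The top view shows the blue bar from (181,300) to (232,299), parallel to the hinge edge. The yellow handle is unchanged and the gripper is clear. I'll measure the angle.

```bash
python3 - <<'E'
from rel import *
t=snapshot("top")
im=t['color'];cv2.imwrite("pics/crop6.png",cv2.resize(im[280:330,150:275,::-1],None,fx=6,fy=6,interpolation=cv2.INTER_CUBIC))
g=im.astype(int);sub=g[292:308,178:236]
m=((sub.min(2)>110)&(sub.max(2)-sub.min(2)<60))
ys,xs=np.nonzero(m);print(len(xs),xs.min()+178,xs.max()+178)
k=np.polyfit(xs,ys,1);P=[(x+178,np.polyval(k,x)+292) for x in (xs.min(),xs.max())];print(P)
a,b=[onz(t,p,.176) for p in P];d=a-b;print(np.degrees(np.arctan2(d[1],d[0])),(a+b)/2,np.linalg.norm(d))
E
```

```text
183 185 226
[(np.int64(185), np.float64(299.90634765800394)), (np.int64(226), np.float64(304.0326772661147))]
84.4338521626568 [0.52758628 0.16489538 0.176     ] 0.06983105501680732
```

View pics/crop6.png

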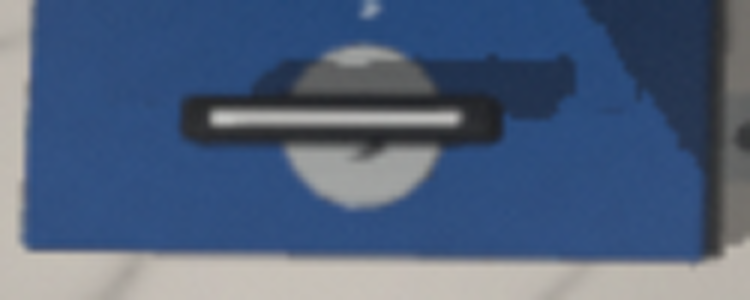

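The fit caught the grey disc, so I ignore it. Read by eye in the enlarged crop, the stripe runs (210,118) to (462,118) and the door's front edge (22,247) to (705,260). They are within about 1°, so the handle is at roughly 1.55 rad.

```bash
python3 - <<'E'
from plant import *
o=get_obs();print(o['clock'],abs(o['qvel']).max(),o['force']);print(close_job())
E
```

```text
10.825 0.7111708170308596 [-0.37603672 -0.86257003 -0.13326844]
the job is handed in; nothing more can be done
None
```

I gripped the blue case's T-handle across its bar and turned it about 74° clockwise, from roughly 17° to its quarter turn. I followed the sinking bar down, then let go and moved clear. The job was handed in at 10.8 s of the 32 s, with no verdict reported.

What the last checks showed:
- **Blue handle:** the bar is parallel to the front edge to within about 1°, which I put at about 1.55 rad against the 1.35 needed. This was read by eye from the top view.
- **Blue door:** I did not measure how tight it sits. I take it as closed because the handle angle draws it down.
- **Yellow case:** its handle looks unchanged in the top and scene views.
- **Robot:** the gripper is clear of everything, and the force on it is under 1 N. During the turn the wrist force stayed around 14 N at the readings I took.

Two checks disagreed:
- **Image-code fit:** an automatic fit of the bar's angle gave a value about 5° off. It had picked up the grey disc under the handle, so I ignored it.
- **Finger opening:** the fingers read about 17 mm on the 14 mm bar. I did not explain this, but the bar followed the turn without visible slip.

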